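# Sweep the loose pot lids into the lid tray

### The arm

A 6-joint arm with a two-finger parallel gripper is mounted at the origin on the work surface. World frame = base frame: x ahead of the robot, y to its left, z up, the work surface at z = 0. Lengths are in m, angles in rad, forces in N, time in s.
With the tool pointing down it reaches from about 0.4 to 0.825 m from the base axis. Payload 7 kg.
Tool frame: the origin (TCP) lies at the very end of the fingers, on their centre line; the grasp point (between the pads) lies 19 mm behind it; z points along the fingers, x is the direction in which the jaws open and shut, and the axes are right-handed (so a half turn about z gives the same grasp; the last joint's range is limited). The gripper opens to 88 mm and grips with 3 to 60 N. Pads are 19 mm wide; open, the fingers measure 130 mm over their backs; the gripper's body (78 mm by 193 mm) begins 47 mm behind the grasp point.
Start: joints at [1.554, 0.359, 0.012, 0, -1.224, -0.288], TCP at [0.203, 0.644, 0.227] pointing down, gripper open.
Joint ranges: [-3.07, 3.07], [-1.43, 2.12], [-1.02, 1.25], [-3.03, 1.67], [-3.05, -0], [-3.03, 3.03]. Speed limits (rad/s): [2.39, 2.39, 3.01, 3.14, 3.14, 3.14].

### API

Orientations are given as [roll, pitch, yaw] about the fixed x, y, z axes, in that order (R = Rz(yaw) Ry(pitch) Rx(roll)).
In Python, from station import telemetry, grab_frame, arm, regions_of, pinpoint gives the robot as it stands. The module is installed in compiled form; this text tells all that it offers.
- The arm moves only by the shell command python3 -m inch 'ROWS' [FORCE]. ROWS is text: rows parted by semicolons, each of 7 numbers parted by spaces: the opening, from 0 (shut) to 1 (fully open), then the shift along the world's x, y, z in cm, then the turn, a rotation vector about the world's x, y, z in degrees. A call has 1 to 12 rows; each row is the pose to reach, as a shift and turn from the pose measured when the call began; what a row does not reach only later rows make up. A row lasts 1/8 s, in which the tool goes at most 62.5 mm and 10.7 degrees, less where a joint would pass 70% of its speed; a pose out of reach is approached as far as the arm can. A call with a gripper value outside its range is refused whole. The fingers move at their own pace and stop on an object; FORCE is the grip in N (left out, the last holds). Time passes only in rows, so rows that repeat a pose let the fingers close. It gives the time, the measured TCP pose, the force and the opening at its end, in the units of the state.
- telemetry.get_state(): the state, without advancing time (a new reading comes with each control period).
- grab_frame(name): name is "side" or "top" or "wrist"; returns a dict with "pixels" (480x640x3 uint8, red, green, blue), "fx", "fy", "cx", "cy" (pixels), "R" (3x3) and "t" (3): a world point X has camera coordinates R X + t. Camera axes: x right, y down, z forward; pixel columns grow to the right and rows downward; lengths in m; the calibration is good to about 2 mm. A picture is of the moment at which its call begins. There is no depth.
- arm.job_done(): hands the job in, once; it reports no verdict.
Trained networks look in the newest picture that a camera, given by its name, has taken for a name from the list of things; names that differ only in an ending like _2 or _b are one class to them, and where a whole thing is asked for, a point or a joint stands for the part that bears it (a point fixed in the world has none). Each returns a list of dicts, best first, with "p" (0 to 1); they miss things now and then, are a little off and sometimes report something else, mostly with a low value. They report only what shows in the picture. A call takes as long as a camera call.
- regions_of(camera, name): "pixels" (480x640 bool, what is visible of it) and "bbox" ([left, top, right, bottom] in pixels, round what is visible of it).
- pinpoint(camera, name): "location" ([column, row] in pixels: a listed point, or the origin of a listed thing).
The state is a dict: "t": time; "q": joint angles; "qd": joint speeds; "joint_efforts": joint torques, N m; "eef_pos": TCP position; "ee_rot": TCP orientation; "force": force on the tool from outside, world axes, zero at the start; "moment": the same for the moment, N m; "width": finger opening in m.
Only numpy, scipy, OpenCV 4.12 (cv2) and the standard library are available. Lean on these libraries where they do the work, as an engineer would, in place of code of your own. Each camera call takes 0.05 s, during which the arm holds its last target. There are 200 camera calls.

### The job

Three screw lids lie loose on the steel bench around the filled dessert pots. With the tips or outside of the fingers, sweep all three across the bench through the open side of the low tray until each lies flat and wholly inside it, keeping them flat on the surface all the way: do not pick them up. Leave the two pots and the brush where they are.

Things in the scene. Friction and masses are not known exactly. Their poses are not given: they have to be found in the camera images.
- tray: Low steel tray, grey floor, dark rims, fixed to the bench, 290 (x) by 190 mm (y). Rims 25 mm high, 5 mm thick on three sides; its -y side (about world -y, towards the lids) is open, 280 mm wide. Floor 2 mm thick; its front 24 mm slope down flush with the bench, so lids slide in. Origin: centre of the 290 x 190 mm outline, at bench height; open edge at y = -95 mm, inner faces of the rims at y = +90, x = -140 and +140 mm.
- lid_0: Loose white plastic screw lid of a dessert pot, a flat disc 50 mm in diameter and 18 mm high, about 30 g, lying on the bench. Origin: centre of its underside; z up. Slides on the bench when pushed from the side.
- lid_1: Loose white plastic screw lid of a dessert pot, a flat disc 50 mm in diameter and 18 mm high, about 30 g, lying on the bench. Origin: centre of its underside; z up. Slides on the bench when pushed from the side.
- lid_2: Loose white plastic screw lid of a dessert pot, a flat disc 50 mm in diameter and 18 mm high, about 30 g, lying on the bench. Origin: centre of its underside; z up. Slides on the bench when pushed from the side.
- pot_0: Filled dessert pot that stands on the bench and stays there: black below, white rim, 60 mm in diameter, 54 mm high, about 0.28 kg. Origin: centre of its underside.
- pot_1: Filled dessert pot that stands on the bench and stays there: black below, white rim, 60 mm in diameter, 54 mm high, about 0.28 kg. Origin: centre of its underside.
- brush: Brush 200 mm long lying on the bench beyond the lids, to be left alone. Origin: on its long axis, near the middle, at bench height.

How it is judged:
By the outcome, as a careful person would: the job done as asked, in the order asked, and still so for the second after the job is handed in, with the robot touching nothing.
It also fails if it takes over 69 s, if anything falls off the work surface, if the arm or the gripper's body presses on something with over 40 N, if the wrist force passes 120 N, or if a joint passes its speed limit or range.

## Working session

There is one attempt and no reset: what is moved stays moved. The work goes in short steps, Python scripts to look and compute and a shell command to move; the robot and the scene stay as the last step left them, time stands still between calls to the robot, and variables do not carry over. Pictures are saved under pics/ and viewed, about 8 in all and at most 12, crops included, and the job is handed in when it is done.

```bash
mkdir -p pics
cat > h.py <<'E'
import numpy as np, cv2
from station import telemetry, grab_frame, arm, regions_of, pinpoint
def ray(f,u,v,z):
    R=np.array(f["R"]);t=np.array(f["t"]);c=-R.T@t
    d=R.T@np.array([(u-f["cx"])/f["fx"],(v-f["cy"])/f["fy"],1]);return c+d*(z-c[2])/d[2]
def look(cam,names,save=None):
    f=grab_frame(cam)
    if save: cv2.imwrite(save,cv2.cvtColor(f["pixels"],cv2.COLOR_RGB2BGR))
    for n in names:
        for d in pinpoint(cam,n):
            if d["p"]>.2: print(cam,n,round(d["p"],2),np.round(d["location"],0),np.round(ray(f,*d["location"],0)[:2],4))
    return f
E
python3 - <<'E'
from h import *
s=telemetry.get_state();print(s["t"],s["eef_pos"],s["ee_rot"],s["force"],s["width"])
for c in("top","side"): 
    f=look(c,["lid_0","pot_0","tray","brush"],f"pics/{c}0.png")
    for n in["lid_0","pot_0"]:
        for d in regions_of(c,n):
            b=d["bbox"]
            if d["p"]>.2:print(n,round(d["p"],2),b)
E
```

```text
0.0 [0.20243929 0.64341866 0.22564175] [-3.14143078e+00 -1.63434721e-03 -1.87568542e+00] [-0.77236317 -0.75319874 -0.09430446] 0.08754978130815132
top lid_0 0.68 [306. 345.] [ 0.4351 -0.0417]
top lid_0 0.66 [433. 357.] [ 0.4507 -0.2416]
top lid_0 0.6 [407. 228.] [ 0.6518 -0.1756]
top pot_0 0.95 [338. 280.] [ 0.5449 -0.0758]
top pot_0 0.67 [499. 303.] [ 0.5522 -0.3381]
top tray 0.64 [150. 253.] [0.5381 0.2378]
top brush 0.75 [366. 168.] [ 0.7461 -0.0914]
lid_0 0.87 [392.3, 213.2, 424.7, 242.7]
lid_0 0.81 [290.5, 328.5, 321.4, 362.4]
lid_0 0.65 [418.9, 339.8, 450.3, 368.9]
pot_0 0.93 [323.6, 260.4, 357.1, 300.9]
pot_0 0.62 [486.6, 283.2, 533.9, 324.6]
side lid_0 0.96 [420. 237.] [ 0.4659 -0.2447]
side lid_0 0.68 [377. 298.] [ 0.435  -0.0464]
side lid_0 0.61 [316. 218.] [ 0.6637 -0.1822]
side pot_0 0.85 [406. 204.] [ 0.5483 -0.3396]
side pot_0 0.66 [333. 265.] [ 0.5429 -0.0755]
side tray 0.84 [193. 379.] [0.5406 0.2458]
side brush 0.65 [251. 225.] [ 0.7522 -0.0855]
lid_0 0.95 [409.3, 224.0, 440.5, 246.0]
lid_0 0.87 [305.1, 204.2, 334.9, 230.6]
lid_0 0.57 [359.0, 282.2, 395.2, 308.6]
pot_0 0.7 [313.9, 232.0, 351.6, 270.6]
pot_0 0.7 [393.5, 176.2, 420.6, 210.6]
```

View pics/top0.png

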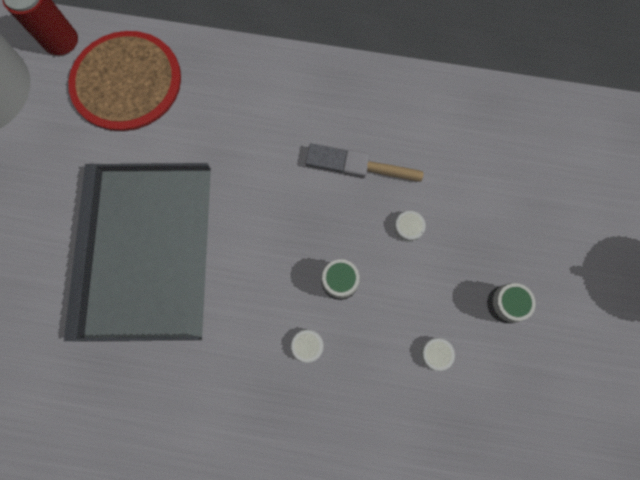

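View pics/side0.png

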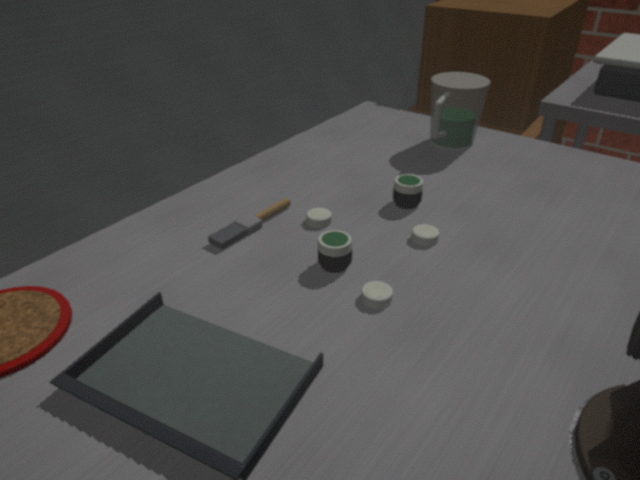

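The top view shows three lids at (307,346), (438,354) and (410,226). The pots are at (341,280) and (515,302). The tray is on the left, with its open edge facing right at about column 205-211. The brush runs from (307,152) to (422,177). The side view agrees. Next I'll refine the positions.

Run:
```python
from h import *
for c in("top","side"):
    f=grab_frame(c)
    for n,z in(("lid_0",.009),("pot_0",.027)):
        for d in regions_of(c,n):
            if d["p"]>.3:
                v,u=np.nonzero(d["pixels"]);print(c,n,np.round(ray(f,u.mean(),v.mean(),z)[:2],4))
    if c=="top":
        for u,v in((203,338),(210,165)):print("tray open corner",np.round(ray(f,u,v,.0)[:2],3))
        for u,v in((307,152),(422,177)):print("brush",np.round(ray(f,u,v,.01)[:2],3))
    for d in regions_of(c,"tray")[:1]: print(d["bbox"])
```

```text
top lid_0 [ 0.6522 -0.1763]
top lid_0 [ 0.4333 -0.0428]
top lid_0 [ 0.4552 -0.2449]
top lid_0 [ 0.5454 -0.0775]
top pot_0 [ 0.5505 -0.3445]
top pot_0 [ 0.5425 -0.0772]
tray open corner [0.419 0.12 ]
tray open corner [0.706 0.175]
brush [0.754 0.013]
brush [ 0.742 -0.188]
[64.3, 161.7, 213.0, 342.7]
side lid_0 [ 0.6524 -0.1766]
side lid_0 [ 0.456  -0.2454]
side lid_0 [ 0.4333 -0.0418]
side pot_0 [ 0.5438 -0.0809]
[50.2, 292.4, 324.6, 480.0]
```

```bash
python3 -m inch '0.34 45 -88 -5 0 0 -72.5;0.34 45 -88 -5 0 0 -72.5;0.34 45 -88 -5 0 0 -72.5;0.34 45 -88 -5 0 0 -72.5;0.34 45 -88 -5 0 0 -72.5;0.34 45 -88 -5 0 0 -72.5;0.34 45 -88 -5 0 0 -72.5;0.34 45 -88 -5 0 0 -72.5;0.34 45 -88 -5 0 0 -72.5;0.34 45 -88 -5 0 0 -72.5;0.34 45 -88 -5 0 0 -72.5;0.34 45 -88 -5 0 0 -72.5'
```

```text
t: 2.6
eef_pos: [0.5445, -0.025, 0.189]
ee_rot: [3.141, 0.001, -3.141]
force: [0.7, 1.0, 0.3]
width: 0.0298
```

```bash
python3 -m inch '0.34 10.8 -21.2 -5 0 0 0;0.34 10.8 -21.2 -5 0 0 0;0.34 10.8 -21.2 -5 0 0 0;0.34 10.8 -21.2 -5 0 0 0;0.34 10.8 -21.2 -5 0 0 0;0.34 10.8 -21.2 -12 0 0 0;0.34 10.8 -21.2 -15 0 0 0;0.34 10.8 -21.2 -16 0 0 0;0.34 10.8 -21.2 -16 0 0 0;0.34 10.8 -21.2 -16 0 0 0'
python3 - <<'E'
from h import *
f=look("wrist",["lid_0"],"pics/w1.png")
E
```

```text
t: 3.85
eef_pos: [0.654, -0.237, 0.0314]
ee_rot: [-3.141, 0.004, -3.14]
force: [-0.1, 1.0, 0.7]
width: 0.03
wrist lid_0 0.9 [320. 358.] [ 0.6535 -0.1791]
```

View pics/w1.png

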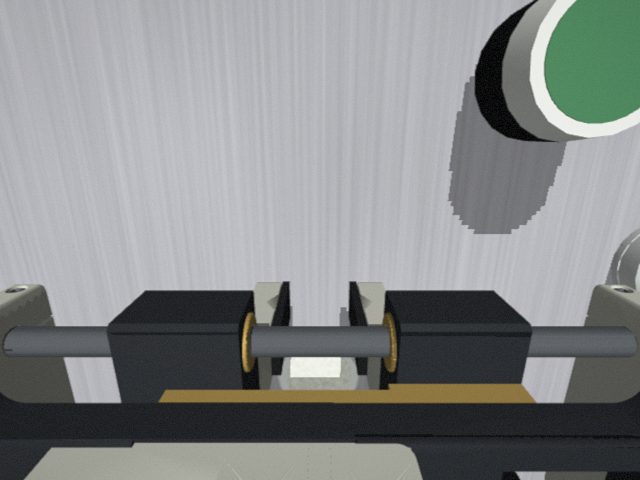

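```bash
python3 -m inch '0.34 0 0 -2.4 0 0 0;0.34 0 0 -2.4 0 0 0;0.34 0 1.5 -2.4 0 0 0;0.34 0 3 -2.4 0 0 0;0.34 0 5 -2.4 0 0 0;0.34 0 7.5 -2.4 0 0 0;0.34 0 10 -2.4 0 0 0;0.34 0 12.5 -2.4 0 0 0;0.34 0 15 -2.4 0 0 0;0.34 0 17.5 -2.4 0 0 0;0.34 0 20 -2.4 0 0 0;0.34 0 21.5 -2.4 0 0 0'
python3 - <<'E'
from h import *
f=look("top",["lid_0"],"pics/t1.png")
E
```

```text
t: 5.45
eef_pos: [0.6537, -0.0197, 0.0075]
ee_rot: [-3.142, 0.005, -3.139]
force: [0.2, -1.6, 0.8]
width: 0.03
top lid_0 0.62 [437. 354.] [ 0.4561 -0.2475]
top lid_0 0.56 [309. 348.] [ 0.4318 -0.047 ]
top lid_0 0.41 [295. 211.] [0.6488 0.0159]
```

View pics/t1.png

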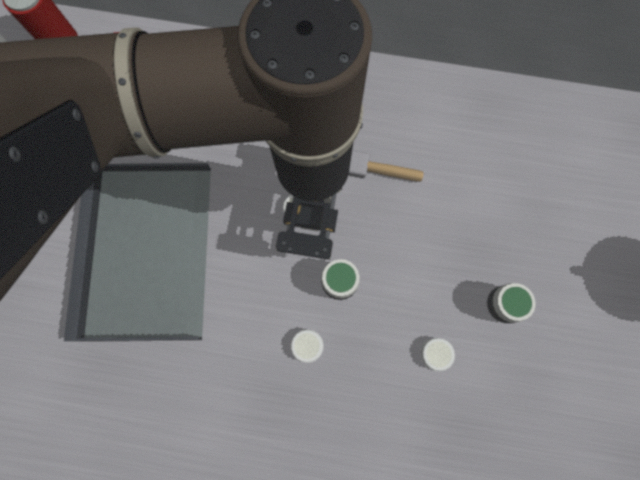

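The lid's edge shows just ahead of the fingers at about (290,207). I'll carry on into the tray.

```bash
python3 -m inch '0.34 -0.2 1.5 0 0 0 0;0.34 -0.5 4 0 0 0 0;0.34 -0.8 6.5 0 0 0 0;0.34 -1.1 9 0 0 0 0;0.34 -1.4 11.5 0 0 0 0;0.34 -1.7 14 0.1 0 0 0;0.34 -2.1 16.5 0.2 0 0 0;0.34 -2.4 19 0.2 0 0 0;0.34 -2.7 21.5 0.2 0 0 0;0.34 -3 23.5 0.2 0 0 0;0.34 -3.2 25 0.2 0 0 0;0.34 -3.2 25.6 0.2 0 0 0'; python3 -m inch '0.34 0 0 0 0 0 0;0.34 0 -1.5 0 0 0 0;0.34 0 -3 0 0 0 0;0.34 0 -3 3 0 0 0;0.34 0 -3 8 0 0 0;0.34 0 -3 10 0 0 0';python3 - <<'E'
from h import *
f=look("side",["lid_0"],"pics/s1.png")
E
```

```text
t: 7.05
eef_pos: [0.6216, 0.237, 0.0093]
ee_rot: [-3.141, 0.005, -3.137]
force: [0.2, -0.3, -0.1]
width: 0.0298
t: 7.8
eef_pos: [0.623, 0.2059, 0.1127]
ee_rot: [3.14, 0.008, -3.138]
force: [-0.2, -0.1, -0.1]
width: 0.0297
side lid_0 0.96 [143. 358.] [0.6257 0.2631]
side lid_0 0.92 [376. 297.] [ 0.4366 -0.0459]
side lid_0 0.84 [422. 237.] [ 0.4623 -0.2487]
```

View pics/s1.png

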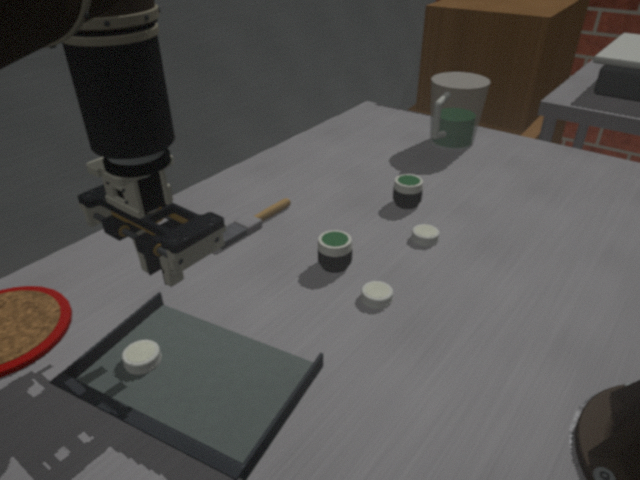

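Lid C is flat in the tray at (143,358), which is world (0.626,0.263). Next is the lid at (0.433,-0.042).

```bash
python3 -m inch '0.34 -19 -31 0 0 0 0;0.34 -19 -31 0 0 0 0;0.34 -19 -31 0 0 0 0;0.34 -19 -31 0 0 0 0;0.34 -19 -31 0 0 0 0;0.34 -19 -31 0 0 0 0;0.34 -19 -31 0 0 0 0;0.34 -19 -31 0 0 0 0;0.34 -19 -31 -5 0 0 0;0.34 -19 -31 -8 0 0 0;0.34 -19 -31 -8 0 0 0'
python3 - <<'E'
from h import *
f=look("side",["lid_0"])
E
```

```text
t: 9.28
eef_pos: [0.4318, -0.1035, 0.0307]
ee_rot: [3.14, 0.004, -3.138]
force: [1.2, 0.6, 0.6]
width: 0.0298
side lid_0 0.77 [375. 296.] [ 0.44   -0.0486]
side lid_0 0.58 [142. 356.] [0.6299 0.2627]
```

```bash
python3 -m inch '0.34 0.1 0 -2.4 0 0 0;0.34 0.1 0 -2.4 0 0 0;0.34 0.1 2 -2.4 0 0 0;0.34 0.1 3.5 -2.4 0 0 0;0.34 0.1 5 -2.4 0 0 0;0.34 0.1 7 -2.4 0 0 0;0.34 0.1 9 -2.4 0 0 0;0.34 0.3 11 -2.4 0 0 -4;0.34 0.8 13 -2.4 0 0 -8;0.34 1.5 15 -2.4 0 0 -12;0.34 2.4 17 -2.4 0 0 -16;0.34 2.8 18 -2.4 0 0 -16'
python3 - <<'E'
from h import *
f=look("side",["lid_0"],"pics/s2.png")
E
```

```text
t: 10.88
eef_pos: [0.4624, 0.0781, 0.0094]
ee_rot: [3.139, 0.009, 2.869]
force: [0.2, -0.4, -0.4]
width: 0.0298
side lid_0 0.97 [297. 342.] [0.4736 0.1088]
side lid_0 0.83 [420. 237.] [ 0.4653 -0.2452]
side lid_0 0.76 [143. 359.] [0.6235 0.2647]
```

View pics/s2.png

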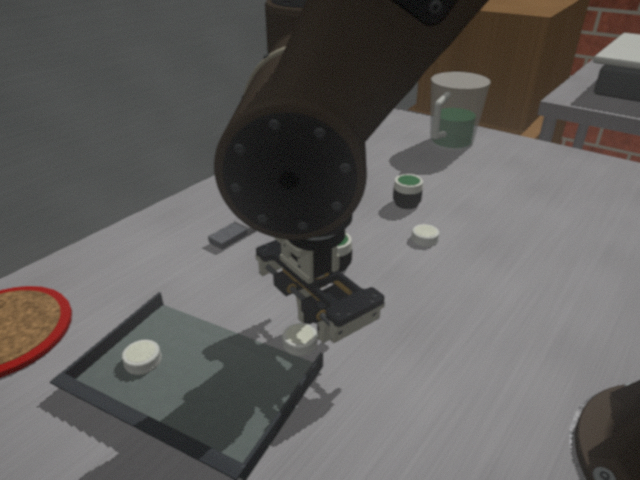

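The lid sits nested ahead of the fingers at about (300,337), at the tray mouth and clear of the near rim corner at (320,358).

```bash
python3 -m inch '0.34 0.8 1.5 0 0 0 0;0.34 1.6 3.5 0 0 0 0;0.34 2.5 5.5 0 0 0 0;0.34 3.4 7.5 0 0 0 0;0.34 4.3 9.5 0 0 0 0;0.34 5.2 11.5 0 0 0 0;0.34 6 13.5 0 0 0 0;0.34 6.7 15.2 0 0 0 0;0.34 7 16 0 0 0 0;0.34 7 16 0 0 0 0;0.34 6.2 14 0 0 0 0;0.34 5.6 13 0 0 0 0'; python3 -m inch '0.34 0 0 0 0 0 0;0.34 0 0 3 0 0 4;0.34 0 0 8 0 0 8;0.34 0 -3 10 0 0 16;0.34 0 -9 10 0 0 16';python3 - <<'E'
from h import *
f=look("side",["lid_0"])
E
```

```text
t: 12.48
eef_pos: [0.5169, 0.2055, 0.0091]
ee_rot: [3.14, 0.008, 2.868]
force: [1.1, 0.4, -1.0]
width: 0.0298
t: 13.1
eef_pos: [0.5187, 0.1165, 0.1116]
ee_rot: [3.138, 0.013, -3.13]
force: [0.1, -0.4, -0.8]
width: 0.0296
side lid_0 0.84 [177. 390.] [0.543  0.2713]
side lid_0 0.78 [142. 357.] [0.6284 0.2621]
side lid_0 0.7 [424. 239.] [ 0.4564 -0.2437]
```

```bash
python3 -m inch '0.34 -6.3 -42.2 0 0 0 -0.7;0.34 -6.3 -42.2 0 0 0 -0.7;0.34 -6.3 -42.2 0 0 0 -0.7;0.34 -6.3 -42.2 0 0 0 -0.7;0.34 -6.3 -42.2 0 0 0 -0.7;0.34 -6.3 -42.2 0 0 0 -0.7;0.34 -6.3 -42.2 0 0 0 -0.7;0.34 -6.3 -42.2 0 0 0 -0.7;0.34 -6.3 -42.2 0 0 0 -0.7;0.34 -6.3 -42.2 -5 0 0 -0.7;0.34 -6.3 -42.2 -8 0 0 -0.7;0.34 -6.3 -42.2 -8 0 0 -0.7'
python3 - <<'E'
from h import *
f=look("side",["lid_0"]);f=look("wrist",["lid_0"])
E
```

```text
t: 14.7
eef_pos: [0.4517, -0.3086, 0.028]
ee_rot: [3.138, 0.004, 3.134]
force: [-0.7, -0.4, -0.2]
width: 0.0299
side lid_0 0.93 [179. 387.] [0.5444 0.2663]
side lid_0 0.78 [420. 237.] [ 0.4656 -0.2462]
side lid_0 0.66 [144. 356.] [0.6271 0.2603]
wrist lid_0 0.97 [317. 360.] [ 0.4559 -0.2512]
```

```bash
python3 -m inch '0.34 0.4 0 -2.1 0 0 0;0.34 0.4 0 -2.1 0 0 0;0.34 0.4 2 -2.1 0 0 0;0.34 0.4 3.5 -2.1 0 0 0;0.34 0.3 5.5 -2.1 0 0 0;0.34 0.2 8 -2.1 0 0 0;0.34 0 10.5 -2.1 0 0 0;0.34 -0.2 13 -2.1 0 0 0;0.34 -0.2 15.5 -2.1 0 0 0;0.34 -0.2 18 -2.1 0 0 0;0.34 -0.2 20.5 -2.1 0 0 0;0.34 -0.2 22 -2.1 0 0 0'
python3 - <<'E'
from h import *
f=look("side",["lid_0","pot_0"],"pics/s3.png")
E
```

```text
t: 16.4
eef_pos: [0.4527, -0.089, 0.0111]
ee_rot: [3.14, 0.012, 3.135]
force: [0.5, -0.8, -0.2]
width: 0.0297
side lid_0 0.91 [180. 388.] [0.5423 0.2672]
side lid_0 0.82 [141. 356.] [0.6312 0.2625]
side lid_0 0.61 [366. 290.] [ 0.4606 -0.0525]
side pot_0 0.81 [407. 203.] [ 0.5485 -0.3441]
side pot_0 0.75 [333. 265.] [ 0.544  -0.0761]
```

View pics/s3.png

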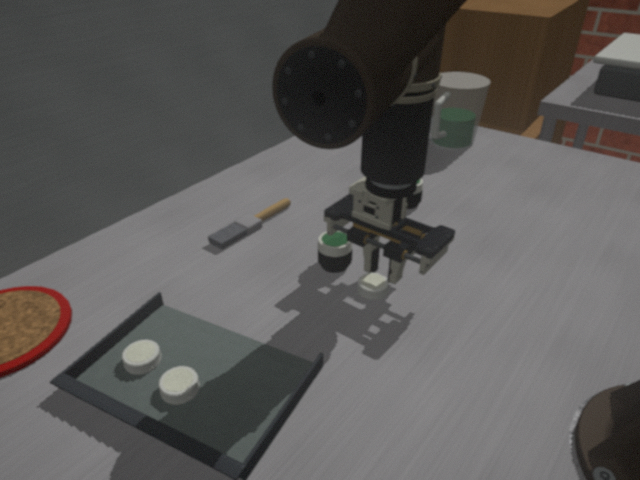

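Lid B is nested between the fingertips at (373,283), both pots are where they started, and two lids are in the tray.

```bash
python3 -m inch '0.34 0 1.5 -0.2 0 0 0;0.34 0.1 4 -0.2 0 0 0;0.34 0.3 6.5 -0.2 0 0 0;0.34 0.6 9 -0.2 0 0 0;0.34 1 11.5 -0.2 0 0 0;0.34 1.4 14 -0.2 0 0 0;0.34 1.7 16.5 -0.2 0 0 0;0.34 2 19 -0.2 0 0 0;0.34 2 21.5 -0.2 0 0 0;0.34 2 24 -0.2 0 0 0;0.34 2 26.5 -0.2 0 0 0;0.34 2 28.5 -0.2 0 0 0'; python3 -m inch '0.34 0 0.6 0 0 0 0;0.34 0 1 0 0 0 0;0.34 0 1 0 0 0 0;0.34 0 -0.5 0 0 0 0;0.34 0 -2 0 0 0 0;0.34 0 -2 0 0 0 0;0.34 0 -2 4 0 0 0;0.34 0 -5 9 0 0 0;0.34 0 -11 13 0 0 0;0.34 0 -17 15 0 0 0;0.34 0 -22 15 0 0 0;0.34 0 -24 15 0 0 0';python3 - <<'E'
from h import *
f=look("side",["lid_0","pot_0","brush"],"pics/s4.png");f=look("top",["lid_0"],"pics/t4.png")
E
```

```text
t: 18.05
eef_pos: [0.4725, 0.1964, 0.0086]
ee_rot: [3.141, 0.011, 3.135]
force: [-0.3, 0.2, 0.1]
width: 0.0297
t: 19.55
eef_pos: [0.4721, -0.0464, 0.1594]
ee_rot: [3.14, 0.012, 3.132]
force: [0.5, 1.3, -0.7]
width: 0.0296
side lid_0 0.92 [140. 359.] [0.6274 0.2667]
side lid_0 0.83 [177. 389.] [0.5437 0.2696]
side lid_0 0.74 [233. 399.] [0.4741 0.236 ]
side pot_0 0.8 [334. 267.] [ 0.5395 -0.0714]
side pot_0 0.7 [181. 388.] [0.5414 0.2659]
side brush 0.79 [255. 224.] [ 0.7464 -0.0917]
side brush 0.37 [406. 206.] [ 0.5456 -0.3337]
```

View pics/s4.png

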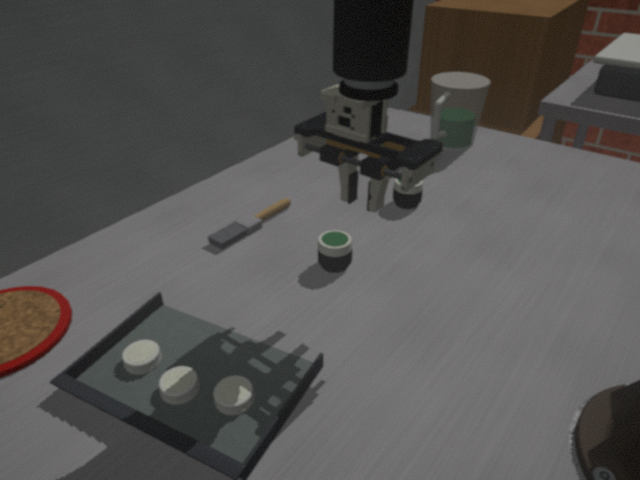

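View pics/t4.png

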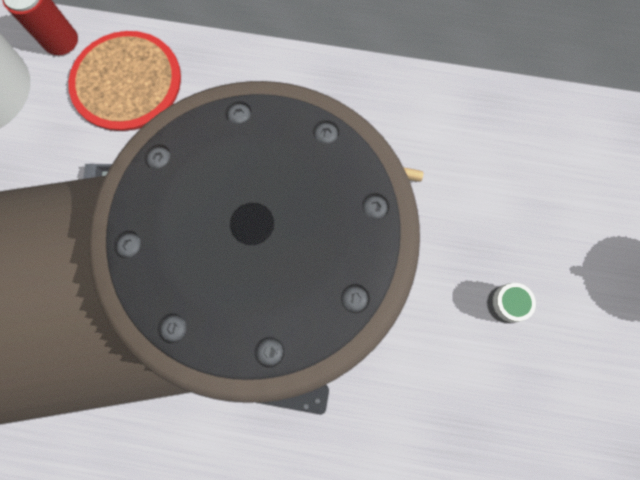

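The side view shows all three lids flat and well inside the tray, at (140,358), (178,385) and (233,396). The pots and brush haven't moved and the gripper is up and clear. The arm blocks the top view of the tray, but the side view is enough. Handing in now.

```bash
python3 -c "from station import arm; print(arm.job_done())"
```

```text
the job is handed in; nothing more can be done
None
```

All three lids are in the tray, and I handed the job in at about 19.7 s of the 69 s allowed. I pushed each one flat along the bench, nested against two slightly open fingertips, and in through the open side.

- **Lids:** the last side view puts them flat and well clear of the rims and the sloped front, at about (0.627, 0.267), (0.544, 0.270) and (0.474, 0.236) m. That is within 5 mm of where I aimed them.
- **Pots and brush:** they look unmoved. `pot_0` and the brush were found within about 6 mm of their first positions, roughly the networks' scatter. `pot_1` sits in the same place in both the side and top pictures.
- **Forces:** every wrist force reading was under about 2 N.

**Checks that failed or disagreed:**
- The final top view could not confirm the tray, because the arm hid it; I relied on the side view.
- In that last side picture the networks called one lid in the tray a pot, and `pot_1`, half hidden behind the gripper, a brush. The picture itself showed both were wrong.

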